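Take down the gearbox parts pile and refit the flange

TASK

The gearbox parts are piled up on the flange. Take the pile apart from the top and lay each part flat in the round parts dish of its size - the hex nut in the smallest dish, the collar in the middle one, the ball bearing in the largest - then turn the flange so that its two bolt holes line up and slide it over the two studs of the gearbox until it sits flush on the face, boss up. Leave the black-capped jar and the tape measure standing where they are.

Things in the scene. Friction and masses are not known exactly. Their poses are not given: they have to be found in the camera images.
- nut: brass-coloured hexagon nut with an open bore, 28 mm across flats, 32 mm across corners, 24 mm tall, 0.06 kg; top of the pile. Origin at the centre of its underside, z up; its x axis is square to one pair of flats (flats face 0, 60, 120 ... degrees from x).
- collar: plain pale aluminium ring, 42 mm outer and 24 mm inner diameter, 24 mm tall, about 0.1 kg; second from the top, under the nut. Origin at the centre of its underside, z up.
- bearing: ball bearing: steel rings with a black seal between, 60 mm outer and 24 mm inner diameter, 20 mm tall, about 0.2 kg; under the collar, lying on the flange's boss and overhanging it by 8 mm all round. Origin at the centre of its underside, z up.
- flange: dark steel two-bolt flange, bottom of the pile: plate with round ends 128 mm (own x) by 48 mm (own y), 10 mm thick; solid round boss 44 mm across on its middle, top 40 mm above the underside; through holes 14 mm wide at x = +40 and -40 mm; about 0.45 kg. Origin: centre of the underside, z up. Grip the boss across the width (along y), so that the fingers clear the studs.
- gearbox: grey gearbox housing, fixed, 150 mm long (own x), 96 mm wide over its feet; bright flat face upward, 29 mm above its underside; two upright steel studs, 8 mm thick, on the face at x = +40 and -40 mm, 20 mm tall, the last 6 mm tapered. Origin: centre of the underside, z up. Seated, the flange's origin is 29 mm above this one; either end may go to either stud.
- dish_large: largest round steel parts dish, held fast by its magnet: 92 mm outer and 86 mm inner diameter; inner floor 2 mm and rim 7 mm above its underside. Origin at the centre of its underside, z up.
- dish_middle: middle round steel parts dish, like the others: 70 mm outer, 64 mm inner diameter; floor 2 mm and rim 7 mm up. Origin at the centre of its underside, z up.
- dish_small: smallest round steel parts dish, like the others: 54 mm outer, 48 mm inner diameter; floor 2 mm and rim 7 mm up. Origin at the centre of its underside, z up.
- calcium_jar: clear jar with a black cap and green label, 40 mm across, 105 mm tall, standing loose among the parts; leave it. Origin at the centre of its underside.
- tape_measure: yellow tape measure, 67 x 79 mm, 33 mm high, loose on the bench among the parts; leave it. Origin at the centre of its underside.

How it is judged (in metres and radians):
At the end, for the whole second after the job is handed in: Nut, collar and bearing flat on the floors of the small, middle and large dish (centres within 13, 14, 16 mm); flange boss up over both studs, underside within 3 mm of 29 mm above the gearbox's, centre within 6 mm, aligned within 0.12 rad either way round; all released, at rest (horizontal distance between nut and dish_small below 0.013 m and z of nut in the frame of dish_small between -0.001 and 0.006 m and angle between each of nut, collar, bearing's own z axis and vertical below 0.12 rad and horizontal distance between collar and dish_middle below 0.014 m and z of collar in the frame of dish_middle between -0.001 and 0.006 m and horizontal distance between bearing and dish_large below 0.016 m and z of bearing in the frame of dish_large between -0.001 and 0.006 m and horizontal distance between flange and gearbox below 0.006 m and z of flange in the frame of gearbox between 0.026 and 0.032 m and angle between flange's own z axis and vertical below 0.06 rad and angle between the x axis of flange and the x axis of gearbox, either way round below 0.12 rad and linear speed of each of nut, collar, bearing, flange below 0.02 m/s); the robot touches nothing.
It fails at once if the black-capped jar is knocked over or moved by more than 30 mm (distance of calcium_jar from where it was at the start of the episode above 0.03 m or angle between calcium_jar's own z axis and vertical above 0.5 rad).
It fails at once if the tape measure is moved by more than 30 mm (distance of tape_measure from where it was at the start of the episode above 0.03 m).
It also fails if it takes over 128 s, if anything falls off the work surface, if the arm or the gripper's body presses on something with over 40 N, if the wrist force passes 120 N, or if a joint passes its speed limit or range.

ROBOT

A 7-joint arm with a two-finger parallel gripper is mounted at the origin on a cart in front of the work surface, level with it; the furniture and walls round the work are solid. World frame = base frame: x ahead of the robot, y to its left, z up, the work surface at z = 0. Lengths are in mm, angles in rad, forces in N, time in s.
With the tool pointing down it reaches from about 400 to 875 mm from the base axis. Payload 6.5 kg.
Tool frame: the origin (TCP) lies at the very end of the fingers, on their centre line; the grasp point (between the pads) lies 19 mm behind it; z points along the fingers, y is the line along which they close (so a half turn about z gives the same grasp; the last joint's range is limited). The gripper opens to 85 mm and grips with 20 to 120 N. Pads are 22 mm wide; open, the fingers measure 114 mm over their backs; the gripper's body (76 mm by 85 mm) begins 54 mm behind the grasp point. The pads swing forward as they close: fully open they stand 13 mm farther back than shut.
Start: joints at [1.157, 0.536, -0.004, 1.538, 0.003, 1.067, -0.071], TCP at [221.535, -611.075, 231.29] pointing down, gripper open.
Joint ranges: [-2.7, 2.7], [-0.37, 2.16], [-1.27, 1.26], [0.24, 2.4], [-1.31, 4.45], [0.19, 1.91], [-2.76, 2.76]. Speed limits (rad/s): [2.39, 2.39, 3.14, 3.14, 3.14, 3.14, 3.14].

INTERFACE

Orientations are given as a 3x3 rotation matrix whose columns are the frame's x, y, z axes.
In Python, from plant import r gives the robot as it stands. The module is installed in compiled form; this text tells all that it offers.
- The arm moves only by the tool step_arm, never from a script. Its argument "plan" is a list that holds one entry, the list of rows, each a list of 5 numbers: the gripper command: -1 is shut, 1 is fully open, values between are in proportion, then the shift along the world's x, y, z in cm, then the turn about the world's z in rad. A call has 1 to 20 rows; each row is the pose to reach, as a shift and turn from the pose commanded when the call began; what a row does not reach only later rows make up. A row lasts 1/12 s, in which the tool goes at most 41.7 mm and 7.16 degrees, less where a joint would pass 70% of its speed; a pose out of reach is approached as far as the arm can. A call with a gripper value outside its range is refused whole. The fingers move at their own pace and stop on an object; the grip force is fixed at half the most. Time passes only in rows, so rows that repeat a pose let the fingers close. It gives the time, the measured TCP pose, the force, the opening and the grip force at its end, in the units of the state.
- r.get_obs(): the state, without advancing time (a new reading comes with each control period).
- r.snapshot(name): name is "side" or "top"; returns the picture (420x560x3 uint8, red, green, blue); there is no depth.
- r.camera_model(name): a dict with "K" (3x3 intrinsics, pixels), "dist" ([k1, k2, p1, p2, k3] as OpenCV has them; the pictures are not rectified), "world_to_cam" (4x4, takes a point from world to camera coordinates). Camera axes: x right, y down, z forward; pixel columns grow to the right and rows downward; lengths in mm; the calibration is good to about 2 mm. A picture is of the moment at which its call begins. camera_model takes no time and is no camera call.
- r.finish_job(): hands the job in; it is judged then, once.
The state is a dict: "t": time; "joints": joint angles; "qvel": joint speeds; "effort": joint torques, N m; "position": TCP position; "tool_rot": TCP orientation; "wrist_force": force on the tool from outside, world axes, zero at the start; "wrist_torque": the same for the moment, N m; "width": opening from 0.0 (shut) to 1.0 (fully open); "finger_force": force on a finger pad.
Only numpy, scipy, OpenCV 4.12 (cv2) and the standard library are available. Lean on these libraries where they do the work, as an engineer would, in place of code of your own. Each camera call takes 0.05 s, during which the arm holds its last target. There are 200 camera calls.

## Working session

There is one attempt and no reset: what is moved stays moved. The work goes in short steps, Python scripts to look and compute and a tool call to move; the robot and the scene stay as the last step left them, time stands still between calls to the robot, and variables do not carry over. Pictures are saved under pics/ and viewed, at most 14 in all, crops included, and the job is handed in when it is done.

Besides the shell and the picture viewer there is one more tool, called after "Request:" by a JSON object that holds its "name" and its "arguments", one argument or row to a line. step_arm: Moves the arm, as the interface text tells. Its arguments: {"type":"object","properties":{"plan":{"type":"array","items":{"type":"array","items":{"type":"array","items":{"type":"number"}}}}},"required":["plan"]}

```bash
mkdir -p pics
cat > h.py <<'E'
import numpy as np, cv2
from plant import r
def snap(n,f):
    im=r.snapshot(n); cv2.imwrite('pics/'+f,im[:,:,::-1]); return im
def ray(n,uv):
    m=r.camera_model(n); K=np.array(m["K"],float); d=np.array(m["dist"],float); T=np.array(m["world_to_cam"],float)
    p=cv2.undistortPoints(np.array(uv,float).reshape(-1,1,2),K,d).reshape(-1,2)
    D=np.c_[p,np.ones(len(p))]@T[:3,:3]; C=-T[:3,:3].T@T[:3,3]
    return C,D
def onz(n,uv,z):
    C,D=ray(n,uv); s=(z-C[2])/D[:,2]; return C+D*s[:,None]
def proj(n,P):
    m=r.camera_model(n); T=np.array(m["world_to_cam"],float)
    return cv2.projectPoints(np.array(P,float).reshape(-1,1,3),cv2.Rodrigues(T[:3,:3])[0],T[:3,3],np.array(m["K"],float),np.array(m["dist"],float))[0].reshape(-1,2)
E
python3 - <<'E'
from h import *
for n in("top","side"):
    snap(n,n+'0.png'); C,D=ray(n,[[280,210]]); print(n,C,D)
o=r.get_obs(); print(o["position"],o["tool_rot"],o["t"],o["width"],o["wrist_force"])
E
```

```text
top [ 308.98635328   -4.20820436 1095.16606321] [[ 0.22564315  0.01500095 -0.97435794]]
side [ 346.13479177 -903.66956276  668.69577624] [[ 0.17968418  0.82537621 -0.53530316]]
[ 221.30082159 -610.55728435  230.50333121] [[ 9.40118837e-01  3.40846211e-01 -6.57601325e-04]
 [ 3.40846823e-01 -9.40117728e-01  1.44958957e-03]
 [-1.24135551e-04 -1.58692778e-03 -9.99998733e-01]] 0.1 1.0021954652076628 [-1.02031763  1.04928649  0.45529439]
```

View pics/top0.png

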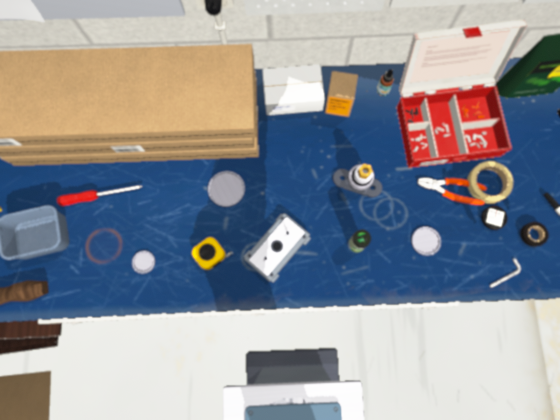

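View pics/side0.png

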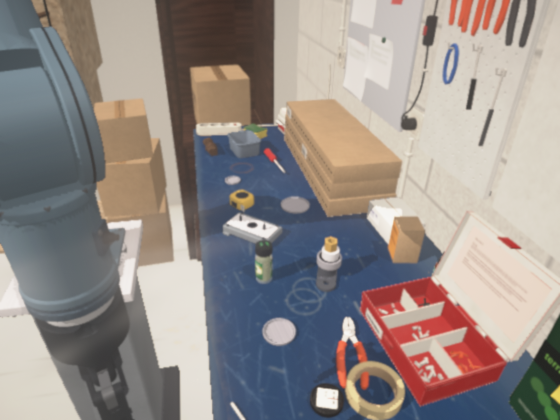

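The top view shows the pile at (362,177), the gearbox at (277,247), the large dish at (226,188), the middle at (426,240), the small at (143,262), the jar at (360,240) and the tape at (208,253). The side view shows the pile at (328,262).

Run:
```python
import cv2,numpy as np
a=cv2.imread('pics/top0.png'); s=cv2.imread('pics/side0.png')
c=lambda im,x,y,w,h,k:cv2.resize(im[y:y+h,x:x+w],None,fx=k,fy=k,interpolation=cv2.INTER_CUBIC)
top=np.hstack([c(a,320,145,80,60,5),c(a,237,205,80,60,5)])
bot=np.hstack([c(s,295,230,80,60,5),c(s,215,200,80,60,5)])
cv2.imwrite('pics/crop0.png',np.vstack([top,bot]))
```

```text
(no output)
```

View pics/crop0.png

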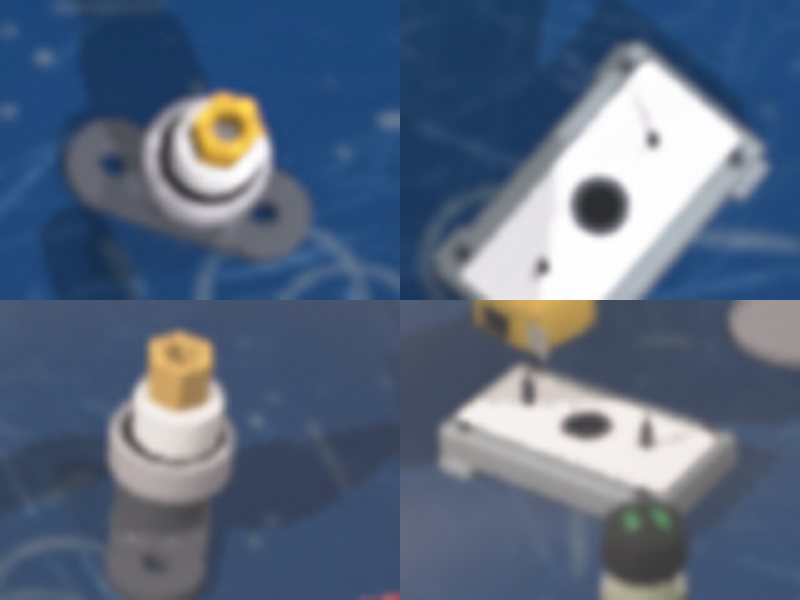

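The crops show the nut top at about (365.6,170.6) in the top picture. The flange holes are at (342.4,177.6) and (372.8,187.4), and the studs at (287.4,232.6) and (265.4,258.4).

```bash
cat > m0.py <<'E'
from h import *
np.set_printoptions(precision=1,suppress=True)
def tri(a,b):
    C1,D1=ray("top",[a]);C2,D2=ray("side",[b]);A=np.c_[D1[0],-D2[0]];s=np.linalg.lstsq(A,C2-C1,rcond=None)[0]
    p,q=C1+s[0]*D1[0],C2+s[1]*D2[0]; return (p+q)/2,np.linalg.norm(p-q)
t=cv2.imread('pics/top0.png');s=cv2.imread('pics/side0.png')
def blobs(im,m,cz,name):
    n,l,st,c=cv2.connectedComponentsWithStats(m.astype(np.uint8))
    for i in range(1,n):
        if 60<st[i,4]<4000: print(name,st[i],c[i],onz(name,[c[i]],cz)[0])
ht=cv2.cvtColor(t,cv2.COLOR_BGR2HSV);hs=cv2.cvtColor(s,cv2.COLOR_BGR2HSV)
print('yellow');m=(ht[...,0]>15)&(ht[...,0]<32)&(ht[...,1]>110)&(ht[...,2]>120); m[:,:180]=0;m[:150]=0;m[:,400:]=0;blobs(t,m,108,'top')
for nm,u,v,R in(('large',226,188,30),('mid',426,240,24),('small',143,262,20)):
    m=np.zeros(t.shape[:2],bool);m[v-R:v+R,u-R:u+R]=(ht[v-R:v+R,u-R:u+R,1]<110)
    m=cv2.morphologyEx(m.astype(np.uint8),cv2.MORPH_OPEN,np.ones((5,5)))
    c=max(cv2.findContours(m,0,1)[0],key=cv2.contourArea);e=cv2.fitEllipse(cv2.convexHull(c))
    P=onz('top',[e[0],np.add(e[0],(e[1][0]/2,0)),np.add(e[0],(0,e[1][1]/2))],7)
    print(nm,e,P[0],[2*np.linalg.norm(P[i]-P[0]) for i in(1,2)])
print('nut108',onz('top',[[365.6,170.6]],108),'side',onz('side',[[331,241.5]],108))
h=onz('top',[[342.4,177.6],[372.8,187.4]],8);print('flange',h,h.mean(0),np.linalg.norm(h[0]-h[1]),np.degrees(np.arctan2(*(h[0]-h[1])[1::-1])))
g=onz('top',[[287.4,232.6],[265.4,258.4]],39);print('studs39',g,g.mean(0),np.linalg.norm(g[0]-g[1]),np.degrees(np.arctan2(*(g[0]-g[1])[1::-1])))
print('disc',onz('top',[[277,246.2]],29))
print('stud side tops',onz('side',[[240.6,215.4],[264.2,224]],49),'base',onz('side',[[240.6,220.6],[264.2,229.4]],29),'disc side',onz('side',[[252.4,225]],29))
print('jar',onz('top',[[360,240]],105),'tape',onz('top',[[208,253]],33))
E
python3 m0.py
```

```text
yellow
top [359 164  13  14 124] [364.8 170.5] [ 623.3 -188.4  108. ]
top [192 237  33  33 529] [208.4 253.2] [445.7 173.3 108. ]
large ((225.89454650878906, 188.3575439453125), (36.625572204589844, 38.47296142578125), 76.44104766845703) [622.7 147.3   7. ] [np.float64(92.61062164950656), np.float64(100.08189035085034)]
mid ((425.8586120605469, 240.57374572753906), (29.468042373657227, 31.497039794921875), 132.7015838623047) [ 469.4 -342.8    7. ] [np.float64(71.83063171140016), np.float64(77.68744195697073)]
small ((142.98728942871094, 261.5814208984375), (23.569496154785156, 24.92824363708496), 45.72611999511719) [445.9 349.7   7. ] [np.float64(56.96252765580493), np.float64(60.31025953973359)]
nut108 [[ 623.1 -190.3  108. ]] side [[ 623.1 -196.   108. ]]
flange [[ 638.8 -148.9    8. ]
 [ 609.8 -223.9    8. ]] [ 624.3 -186.4    8. ] 80.34368762470916 68.86540375207132
studs39 [[497.2  -3.7  39. ]
 [437.3  50.8  39. ]] [467.3  23.5  39. ] 80.95248789597387 -42.32363548602664
disc [[466.8  22.6  29. ]]
stud side tops [[438.7  44.9  49. ]
 [496.9 -10.2  49. ]] base [[438.3  48.4  29. ]
 [497.1  -7.5  29. ]] disc side [[468.2  20.   29. ]]
jar [[ 462.1 -165.7  105. ]] tape [[456.6 187.6  33. ]]
```

Request:
{"name": "step_arm", "arguments": {
  "plan": [
    [[1, 5, 5, 0, 0], [1, 10, 10, 0, 0], [1, 15, 15, 0, 0], [1, 20, 20, 0, 0], [1, 25, 25, 0, 0], [1, 30, 30, 0, 0], [1, 35, 35, 0, 0], [1, 40.2, 42.1, 0, 0], [1, 40.2, 42.1, 0, 0], [1, 40.2, 42.1, 0, 0], [1, 40.2, 42.1, 0, 0], [1, 40.2, 42.1, 0, 0], [1, 40.2, 42.1, 0, 0], [1, 40.2, 42.1, 0, 0], [1, 40.2, 42.1, 0, 0], [1, 40.2, 42.1, 0, 0], [1, 40.2, 42.1, -8, 0], [1, 40.2, 42.1, -8, 0], [1, 40.2, 42.1, -8, 0], [1, 40.2, 42.1, -8, 0]]
  ]
}}

```text
t: 1.77
position: [621.0, -191.2, 149.7]
tool_rot: [[0.941, 0.339, -0.005], [0.339, -0.941, 0.001], [-0.005, -0.002, -1.0]]
wrist_force: [0.2, -0.0, -0.3]
width: 1.004
finger_force: 0.0
```

Run:
```python
from h import *
a=snap('side','s1.png');b=snap('top','t1.png')
c=lambda im,x,y,w,h,k:cv2.resize(im[y:y+h,x:x+w],None,fx=k,fy=k,interpolation=cv2.INTER_CUBIC)
cv2.imwrite('pics/c1.png',np.hstack([c(a,270,170,130,150,3),c(b,300,120,130,150,3)])[:,:,::-1])
o=r.get_obs();print(o["position"],o["tool_rot"],o["wrist_force"])
```

```text
[ 624.42233337 -191.32604594  153.50321508] [[ 0.94054799  0.33965175  0.00248218]
 [ 0.33965501 -0.94054953 -0.00102593]
 [ 0.00198616  0.00180802 -0.99999639]] [ 0.13251676 -0.65324829  0.89010774]
```

View pics/c1.png

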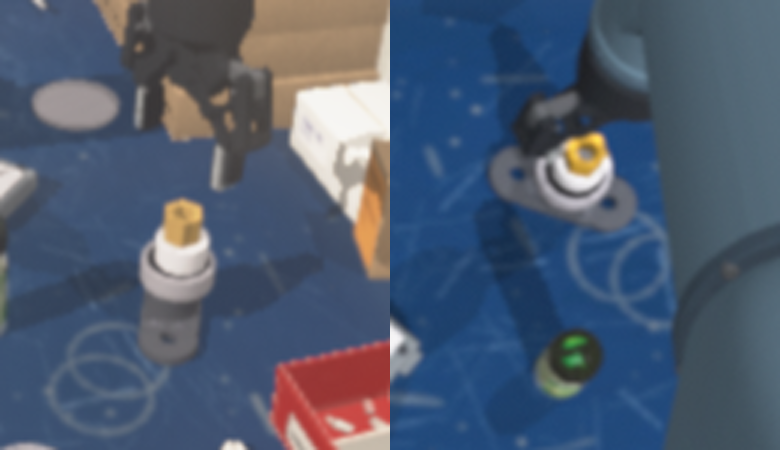

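The crop shows the open fingers straddling the nut. The side-view tips are near (320,212) and (345,232), with the nut top at about (331,240).

Run:
```python
from h import *
np.set_printoptions(precision=1,suppress=True)
for z in(153,160,166): print(z,onz('side',[[320,211.7],[345,231.7],[332.5,221.7]],z), proj('side',[[624,-190,z]]))
```

```text
153 [[ 611.9 -134.   153. ]
 [ 642.8 -224.   153. ]
 [ 627.9 -180.7  153. ]] [[332.1 224.1]]
160 [[ 608.3 -144.5  160. ]
 [ 638.8 -233.3  160. ]
 [ 624.1 -190.5  160. ]] [[332.4 221.6]]
166 [[ 605.2 -153.4  166. ]
 [ 635.3 -241.2  166. ]
 [ 620.8 -198.9  166. ]] [[332.6 219.4]]
```

Request:
{"name": "step_arm", "arguments": {
  "plan": [
    [[1, 0, 0, -3, 0], [1, 0, 0, -5, 0], [1, 0, 0, -6, 0], [1, 0, 0, -6, 0], [1, 0, 0, -6, 0], [-1, 0, 0, -6, 0], [-1, 0, 0, -6, 0], [-1, 0, 0, -6, 0], [-1, 0, 0, -6, 0], [-1, 0, 0, -6, 0], [-1, 0, 0, -6, 0], [-1, 0, 0, -6, 0], [-1, 0, 0, -6, 0], [-1, 0, 0, -6, 0], [-1, 0, 0, -6, 0], [-1, 0, 0, -6, 0]]
  ]
}}

```text
t: 3.2
position: [624.1, -190.1, 92.2]
tool_rot: [[0.94, 0.341, 0.001], [0.341, -0.94, -0.0], [0.001, 0.001, -1.0]]
wrist_force: [-0.5, 0.8, 5.6]
width: 0.316
finger_force: 59.2
```

Request:
{"name": "step_arm", "arguments": {
  "plan": [
    [[-1, 0, 0, 2, 0], [-1, 0, 0, 5, 0], [-1, 0, 0, 8, 0], [-1, -1.5, 4.5, 8, 0], [-1, -3, 9, 8, 0], [-1, -4.2, 12.9, 8, 0], [-1, -5.5, 16.8, 8, 0], [-1, -6.8, 20.7, 8, 0], [-1, -8, 24.4, 8, 0], [-1, -9.2, 28, 8, 0], [-1, -10.5, 32, 8, 0], [-1, -11.9, 36, 8, 0], [-1, -13.2, 40, 8, 0], [-1, -14.5, 44, 8, 0], [-1, -15.8, 48, 8, 0], [-1, -17, 51.5, 8, 0], [-1, -17.7, 53.9, 8, 0], [-1, -17.7, 53.9, 8, 0], [-1, -17.7, 53.9, 8, 0], [-1, -17.7, 53.9, 8, 0]]
  ]
}}

```text
t: 4.87
position: [446.8, 347.9, 171.0]
tool_rot: [[0.94, 0.34, -0.0], [0.34, -0.94, -0.001], [-0.001, 0.001, -1.0]]
wrist_force: [-0.2, -1.3, -0.2]
width: 0.313
finger_force: 59.3
```

Request:
{"name": "step_arm", "arguments": {
  "plan": [
    [[-1, 0, 0, -4, 0], [-1, 0, 0, -8, 0], [-1, 0, 0, -12, 0], [-1, 0, 0, -12, 0], [-1, 0, 0, -12, 0], [-1, 0, 0, -12, 0]]
  ]
}}

```text
t: 5.37
position: [448.1, 348.9, 53.2]
tool_rot: [[0.941, 0.339, 0.002], [0.339, -0.941, 0.001], [0.002, -0.0, -1.0]]
wrist_force: [-0.3, 0.7, 0.1]
width: 0.319
finger_force: 59.4
```

Run:
```python
from h import *
a=snap('side','s2.png');b=snap('top','t2.png')
c=lambda im,x,y,w,h,k:cv2.resize(im[y:y+h,x:x+w],None,fx=k,fy=k,interpolation=cv2.INTER_CUBIC)
cv2.imwrite('pics/c2.png',np.hstack([c(a,200,130,80,100,5),c(b,100,220,80,100,5)])[:,:,::-1])
o=r.get_obs();print(o["position"],o["wrist_force"],o["width"],o["joints"])
```

```text
[448.5907716  349.96024161  54.22041307] [-0.01442268 -0.94906966  0.95510245] 0.3176906603583331 [-0.5782643   0.65760513 -0.21722356  1.85795596  0.22188156  0.64442873
 -2.15285174]
```

View pics/c2.png

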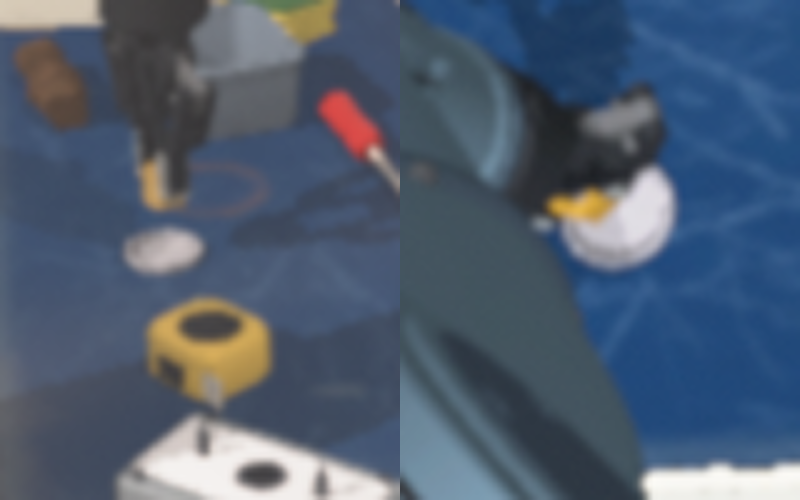

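Request:
{"name": "step_arm", "arguments": {
  "plan": [
    [[-1, 0, 0, -2, 0], [-1, 0, 0, -3.5, 0], [-1, 0, 0, -4.1, 0], [-1, 0, 0, -4.1, 0], [-1, 0, 0, -4.1, 0]]
  ]
}}

```text
t: 5.88
position: [447.3, 349.5, 11.7]
tool_rot: [[0.94, 0.341, 0.001], [0.341, -0.94, 0.001], [0.002, -0.001, -1.0]]
wrist_force: [0.1, 0.4, 0.5]
width: 0.315
finger_force: 59.5
```

Request:
{"name": "step_arm", "arguments": {
  "plan": [
    [[-1, 0, 0, -0.1, 0], [-1, 0, 0, -0.1, 0], [-0.1, 0, 0, -0.1, 0], [0, 0, 0, -0.1, 0], [0, 0, 0, -0.1, 0], [0, 0, 0, -0.1, 0], [0, 0, 0, -0.1, 0], [0, 0, 0, 3, 0], [0, 0, 0, 7, 0], [0, 0, 0, 12, 0], [0, 0, 0, 15, 0], [0, 0, 0, 15, 0]]
  ]
}}

```text
t: 6.88
position: [450.1, 352.3, 168.0]
tool_rot: [[0.94, 0.341, 0.01], [0.341, -0.94, 0.008], [0.012, -0.004, -1.0]]
wrist_force: [1.6, 1.1, -0.1]
width: 0.502
finger_force: 0.0
```

Request:
{"name": "step_arm", "arguments": {
  "plan": [
    [[1, 1.3, -4, 0, 0], [1, 2.6, -8, 0, 0], [1, 3.9, -12, 0, 0], [1, 5.2, -16, 0, 0], [1, 6.5, -20, 0, 0], [1, 7.8, -24, 0, 0], [1, 9.1, -28, 0, 0], [1, 10.4, -32, 0, 0], [1, 11.7, -36, 0, 0], [1, 13, -40, 0, 0], [1, 14.3, -44, 0, 0], [1, 15.6, -48, 0, 0], [1, 17, -52, 0, 0], [1, 17.7, -53.9, 0, 0], [1, 17.7, -53.9, 0, 0], [1, 17.7, -53.9, 0, 0]]
  ]
}}

```text
t: 8.22
position: [623.2, -192.1, 159.8]
tool_rot: [[0.941, 0.338, -0.001], [0.338, -0.941, -0.0], [-0.001, 0.0, -1.0]]
wrist_force: [-0.4, 0.3, 0.2]
width: 1.006
finger_force: 0.0
```

Run:
```python
from h import *
a=snap('side','s3.png');b=snap('top','t3.png')
c=lambda im,x,y,w,h,k:cv2.resize(im[y:y+h,x:x+w],None,fx=k,fy=k,interpolation=cv2.INTER_CUBIC)
cv2.imwrite('pics/c3.png',np.vstack([np.hstack([c(a,200,150,80,60,5),c(b,105,232,80,60,5)]),np.hstack([c(a,290,230,80,60,5),c(b,320,145,80,60,5)])])[:,:,::-1])
o=r.get_obs();print(o["position"],o["wrist_force"],o["width"])
```

```text
[ 623.31019195 -188.30253361  159.96508027] [-0.36224786  0.39489914 -0.15381767] 0.9975830513734598
```

View pics/c3.png

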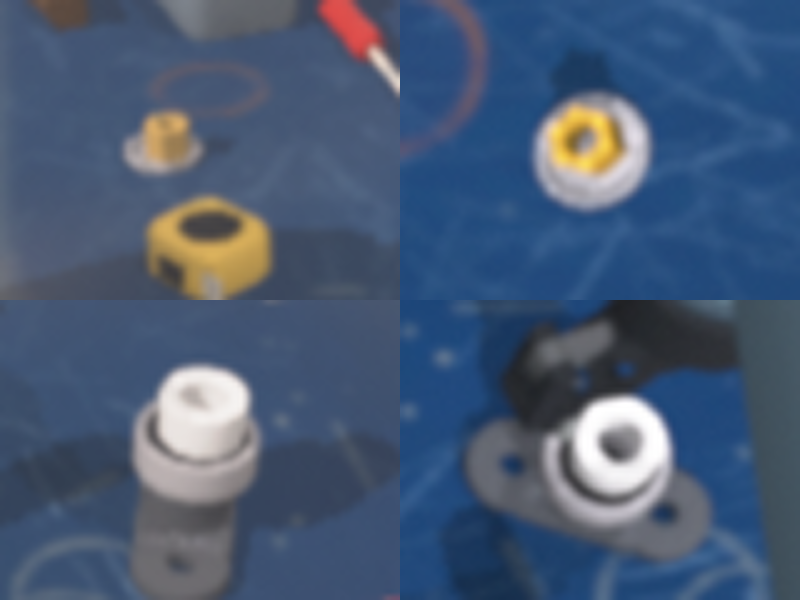

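The nut lies in the small dish at about (142,259.6) in the top picture, and the collar top is exposed at (364.2,173.8).

Run:
```python
from h import *
np.set_printoptions(precision=1,suppress=True)
print('nut',onz('top',[[142,259.6]],26),'collar',onz('top',[[364.2,173.8]],84),'side collar',onz('side',[[290+41,230+16.5]],84))
print('mid dish side?',onz('side',[[279,331.5]],7))
```

```text
nut [[448.4 346.1  26. ]] collar [[ 623.  -190.9   84. ]] side collar [[ 628.7 -184.7   84. ]]
mid dish side? [[ 468.6 -347.6    7. ]]
```

Request:
{"name": "step_arm", "arguments": {
  "plan": [
    [[1, 0, 0, -3, 0], [1, 0, 0, -6, 0], [1, 0, 0, -8.5, 0], [1, 0, 0, -9.4, 0], [1, 0, 0, -9.4, 0], [1, 0, 0, -9.4, 0], [-1, 0, 0, -9.4, 0], [-1, 0, 0, -9.4, 0], [-1, 0, 0, -9.4, 0], [-1, 0, 0, -9.4, 0], [-1, 0, 0, -9.4, 0], [-1, 0, 0, -9.4, 0], [-1, 0, 0, -9.4, 0], [-1, 0, 0, -9.4, 0]]
  ]
}}

```text
t: 9.48
position: [624.4, -190.4, 68.0]
tool_rot: [[0.94, 0.341, 0.002], [0.341, -0.94, -0.001], [0.002, 0.001, -1.0]]
wrist_force: [-2.0, 0.7, 8.1]
width: 0.468
finger_force: 59.5
```

Request:
{"name": "step_arm", "arguments": {
  "plan": [
    [[-1, 0, 0, 2, 0], [-1, 0, 0, 5, 0], [-1, 0, 0, 8, 0], [-1, -2.5, -2.5, 8, 0], [-1, -5, -5, 8, 0], [-1, -7.5, -7.5, 8, 0], [-1, -10, -10, 8, 0], [-1, -12.5, -12.5, 8, 0], [-1, -15.4, -15.4, 8, 0], [-1, -15.4, -15.4, 8, 0], [-1, -15.4, -15.4, 5, 0], [-1, -15.4, -15.4, 1, 0], [-1, -15.4, -15.4, -2, 0], [-1, -15.4, -15.4, -2, 0], [-1, -15.4, -15.4, -2, 0]]
  ]
}}

```text
t: 10.73
position: [468.7, -343.4, 45.6]
tool_rot: [[0.94, 0.341, -0.003], [0.341, -0.94, 0.002], [-0.002, -0.002, -1.0]]
wrist_force: [0.3, -0.5, -0.7]
width: 0.464
finger_force: 61.0
```

Request:
{"name": "step_arm", "arguments": {
  "plan": [
    [[-1, 0, 0, -2, 0], [-1, 0, 0, -3.3, 0], [-1, 0, 0, -3.75, 0], [-1, 0, 0, -3.75, 0], [-1, 0, 0, -3.75, 0]]
  ]
}}

```text
t: 11.15
position: [470.4, -344.6, 10.2]
tool_rot: [[0.94, 0.341, 0.001], [0.341, -0.94, -0.001], [0.001, 0.002, -1.0]]
wrist_force: [0.6, 0.4, -0.8]
width: 0.464
finger_force: 61.0
```

Request:
{"name": "step_arm", "arguments": {
  "plan": [
    [[-1, 0, 0, -0.05, 0], [0.4, 0, 0, -0.05, 0], [0.4, 0, 0, -0.05, 0], [0.4, 0, 0, -0.05, 0], [0.4, 0, 0, -0.05, 0], [0.4, 0, 0, -0.05, 0], [0.4, 0, 0, 3, 0], [0.4, 0, 0, 7, 0], [0.4, 0, 0, 11, 0], [1, 2.5, 2.5, 13, 0], [1, 5, 5, 13, 0], [1, 7.5, 7.5, 13, 0], [1, 10, 10, 13, 0], [1, 12.5, 12.5, 13, 0], [1, 15.4, 15.4, 13, 0], [1, 15.4, 15.4, 13, 0], [1, 15.4, 15.4, 13, 0], [1, 15.4, 15.4, 13, 0]]
  ]
}}

```text
t: 12.65
position: [623.0, -190.4, 138.4]
tool_rot: [[0.94, 0.341, -0.001], [0.341, -0.94, -0.0], [-0.001, 0.0, -1.0]]
wrist_force: [-1.0, -0.0, 0.1]
width: 0.999
finger_force: 0.0
```

Run:
```python
from h import *
a=snap('side','s4.png');b=snap('top','t4.png')
c=lambda im,x,y,w,h,k:cv2.resize(im[y:y+h,x:x+w],None,fx=k,fy=k,interpolation=cv2.INTER_CUBIC)
cv2.imwrite('pics/c4.png',np.vstack([np.hstack([c(a,240,300,80,60,5),c(b,385,210,80,60,5)]),np.hstack([c(a,290,230,80,60,5),c(b,320,145,80,60,5)])])[:,:,::-1])
o=r.get_obs();print(o["position"],o["wrist_force"],o["width"])
```

```text
[ 622.36240365 -191.96647689  138.58788328] [ 0.35212273 -0.93922428  0.85895491] 0.9946683561904529
```

View pics/c4.png

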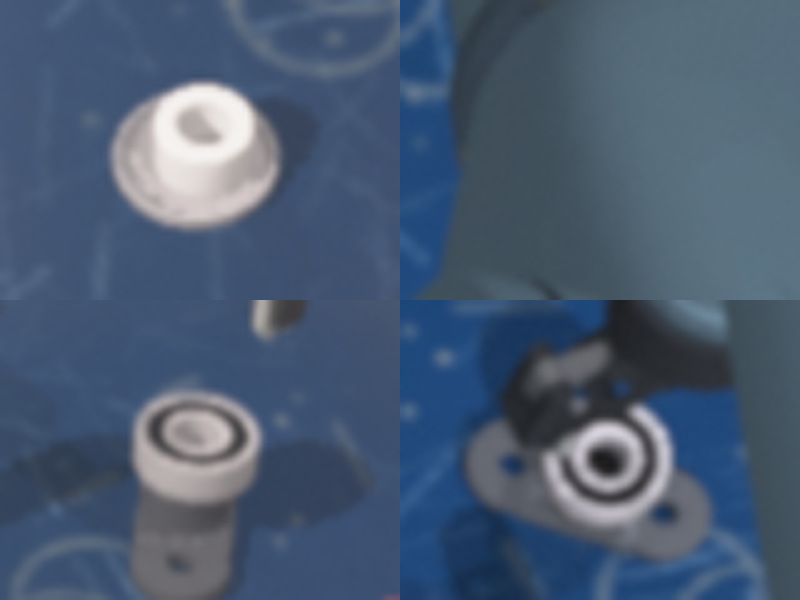

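The collar is flat in the middle dish, with its top at about (280.8,324.8) in the side picture. The bearing top is exposed at (361.8,177.2) in the top picture.

Run:
```python
from h import *
np.set_printoptions(precision=1,suppress=True)
print('collar side',onz('side',[[280.8,324.8]],26),'dish',onz('side',[[279.2,331.2]],7),'bear',onz('top',[[361.8,177.2]],60),onz('side',[[329.4,256.2]],60))
s=cv2.imread('pics/side0.png');print('large dish side',onz('side',[[295,204.5]],7))
```

```text
collar side [[ 472.3 -347.1   26. ]] dish [[ 469.1 -346.9    7. ]] bear [[ 622.1 -188.9   60. ]] [[ 624.6 -191.    60. ]]
large dish side [[621.5 139.5   7. ]]
```

Request:
{"name": "step_arm", "arguments": {
  "plan": [
    [[1, 0, 0, -3, 0], [1, 0, 0, -6, 0], [1, 0, 0, -8.8, 0], [1, 0, 0, -9.8, 0], [1, 0, 0, -9.8, 0], [1, 0, 0, -9.8, 0], [-1, 0, 0, -9.8, 0], [-1, 0, 0, -9.8, 0], [-1, 0, 0, -9.8, 0], [-1, 0, 0, -9.8, 0], [-1, 0, 0, -9.8, 0], [-1, 0, 0, -9.8, 0], [-1, 0, 0, -9.8, 0], [-1, 0, 0, -9.8, 0]]
  ]
}}

```text
t: 13.92
position: [624.9, -190.2, 43.7]
tool_rot: [[0.94, 0.341, 0.003], [0.341, -0.94, -0.001], [0.002, 0.002, -1.0]]
wrist_force: [-3.5, 1.4, 10.3]
width: 0.683
finger_force: 61.5
```

Request:
{"name": "step_arm", "arguments": {
  "plan": [
    [[-1, 0, 0, 0.5, 0], [-1, 0, 0, 2, 0], [-1, 0, 0, 4, 0], [-1, 0, 0, 8, 0], [-1, 0, 0, 10, 0], [-1, 0, 0, 10, 0], [-1, 0, 0, 10, 0], [-1, 0, 0, 10, 0]]
  ]
}}

```text
t: 14.58
position: [622.7, -190.0, 140.4]
tool_rot: [[0.94, 0.341, -0.001], [0.341, -0.94, 0.0], [-0.001, -0.001, -1.0]]
wrist_force: [-0.6, -0.2, -2.2]
width: 0.677
finger_force: 65.1
```

Run:
```python
from h import *
a=snap('side','s5.png')
c=lambda im,x,y,w,h,k:cv2.resize(im[y:y+h,x:x+w],None,fx=k,fy=k,interpolation=cv2.INTER_CUBIC)
cv2.imwrite('pics/c5.png',c(a,270,180,120,120,5)[:,:,::-1])
```

```text
(no output)
```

View pics/c5.png

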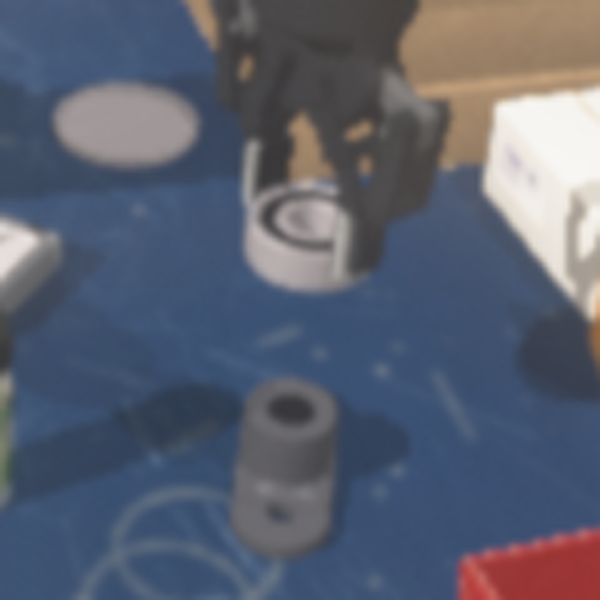

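The bearing is gripped level at about (315,235) of this crop. The bare flange boss stands below it. Before moving beside the cardboard box I will check its front edge.

Run:
```python
from h import *
np.set_printoptions(precision=1,suppress=True)
s=cv2.imread('pics/side0.png');t=cv2.imread('pics/top0.png')
print('box bottom front (top view col 226..256)')
for u in(200,226,255):
    col=t[100:185,u].astype(int); k=[100+i for i in range(85) if col[i,2]>col[i,0]][-1]; print(u,k,onz('top',[[u,k]],0)[0])
c=lambda im,x,y,w,h,k:cv2.resize(im[y:y+h,x:x+w],None,fx=k,fy=k,interpolation=cv2.INTER_CUBIC)
cv2.imwrite('pics/c6.png',np.hstack([c(s,260,90,150,150,2.6),c(t,170,40,150,150,2.6)]))
```

```text
box bottom front (top view col 226..256)
200 158 [708.9 214.4   0. ]
226 157 [708.9 147.3   0. ]
255 157 [706.   72.3   0. ]
```

View pics/c6.png

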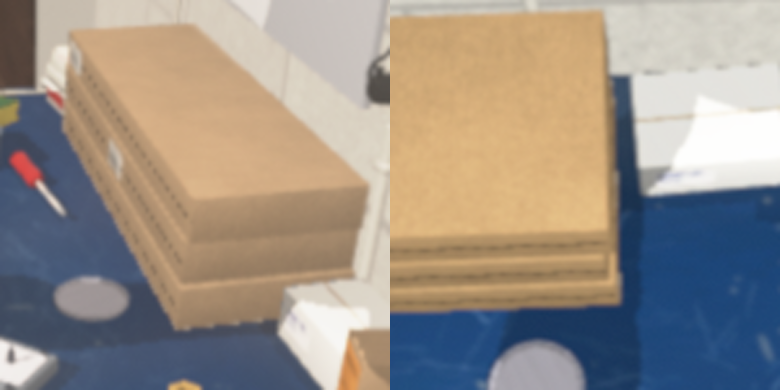

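The box front is at about x = 707 mm, 85 mm beyond the dish centre, so there is clearance.

Request:
{"name": "step_arm", "arguments": {
  "plan": [
    [[-1, 0, 3, 0, 0], [-1, 0, 6.5, 0, 0], [-1, 0, 10, 0, 0], [-1, 0, 13.5, 0, 0], [-1, 0, 17, 0, 0], [-1, 0, 20.5, 0, 0], [-1, 0, 24, 0, 0], [-1, 0, 27.5, 0, 0], [-1, 0, 31, 0, 0], [-1, -0.1, 33.5, 0, 0], [-1, -0.1, 33.5, 0, 0], [-1, -0.1, 33.5, -4, 0], [-1, -0.1, 33.5, -8, 0], [-1, -0.1, 33.5, -11, 0], [-1, -0.1, 33.5, -11, 0], [-1, -0.1, 33.5, -11, 0]]
  ]
}}

```text
t: 15.97
position: [620.3, 144.1, 28.6]
tool_rot: [[0.94, 0.341, -0.006], [0.341, -0.94, -0.002], [-0.006, -0.0, -1.0]]
wrist_force: [-0.4, 0.4, -1.6]
width: 0.678
finger_force: 65.7
```

Request:
{"name": "step_arm", "arguments": {
  "plan": [
    [[-1, 0, 0, -1.2, 0], [-1, 0, 0, -2.2, 0], [-1, 0, 0, -2.6, 0], [-1, 0, 0, -2.7, 0], [-1, 0, 0, -2.7, 0], [-1, 0, 0, -2.7, 0]]
  ]
}}

```text
t: 16.47
position: [623.1, 145.0, 5.7]
tool_rot: [[0.94, 0.341, 0.001], [0.341, -0.94, -0.0], [0.001, 0.0, -1.0]]
wrist_force: [-4.3, -0.9, 8.1]
width: 0.677
finger_force: 66.8
```

Run:
```python
from h import *
a=snap('side','s6.png');b=snap('top','t6.png')
c=lambda im,x,y,w,h,k:cv2.resize(im[y:y+h,x:x+w],None,fx=k,fy=k,interpolation=cv2.INTER_CUBIC)
cv2.imwrite('pics/c7.png',np.hstack([c(a,250,150,80,80,5),c(b,185,150,80,80,5)])[:,:,::-1])
```

```text
(no output)
```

View pics/c7.png

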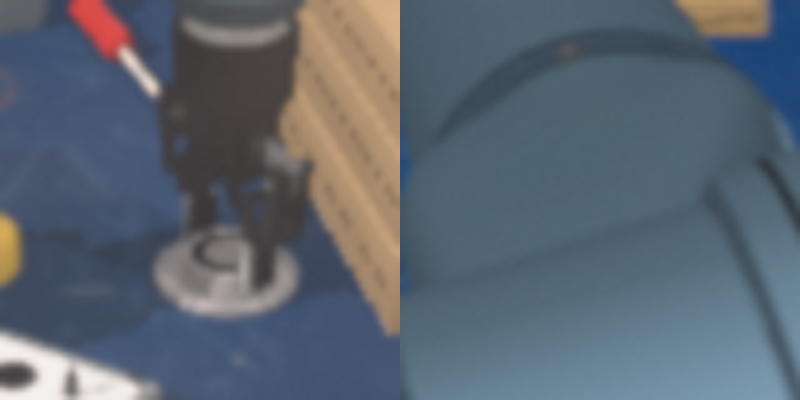

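Request:
{"name": "step_arm", "arguments": {
  "plan": [
    [[0.8, 0, 0, 0, 0], [0.8, 0, 0, 0, 0], [0.8, 0, 0, 0, 0], [0.8, 0, 0, 0, 0], [0.8, 0, 0, 2, 0], [0.8, 0, 0, 6, 0], [1, 0, 0, 10, 0], [1, 0, 0, 12, 0], [1, 0.1, -3, 12, 0], [1, 0.1, -6.5, 12, 0.1], [1, 0.1, -10, 12, 0.2], [1, 0.1, -13.5, 12, 0.32], [1, 0.1, -17, 12, 0.44], [1, 0.1, -20.5, 12, 0.56], [1, 0.1, -24, 12, 0.68], [1, 0.1, -27.5, 12, 0.8], [1, 0.1, -31, 12, 0.85], [1, 0.1, -33.5, 12, 0.85], [1, 0.1, -33.5, 12, 0.85], [1, 0.1, -33.5, 12, 0.85]]
  ]
}}

```text
t: 18.23
position: [623.0, -192.7, 123.5]
tool_rot: [[0.368, 0.93, -0.0], [0.93, -0.368, -0.001], [-0.001, 0.0, -1.0]]
wrist_force: [0.7, 1.3, -1.4]
width: 0.999
finger_force: 0.0
```

Run:
```python
from h import *
a=snap('side','s7.png');b=snap('top','t7.png')
c=lambda im,x,y,w,h,k:cv2.resize(im[y:y+h,x:x+w],None,fx=k,fy=k,interpolation=cv2.INTER_CUBIC)
cv2.imwrite('pics/c8.png',np.vstack([np.hstack([c(a,255,170,80,60,5),c(b,185,155,80,60,5)]),np.hstack([c(a,290,230,80,60,5),c(b,320,145,80,60,5)])])[:,:,::-1])
o=r.get_obs();print(o["position"],o["tool_rot"],o["width"])
```

```text
[ 623.69905076 -188.65510948  123.74586607] [[ 3.63503749e-01  9.31592731e-01  8.90087958e-05]
 [ 9.31592107e-01 -3.63503613e-01  1.12677672e-03]
 [ 1.08205202e-03 -3.26667671e-04 -9.99999361e-01]] 1.0012221873250942
```

View pics/c8.png

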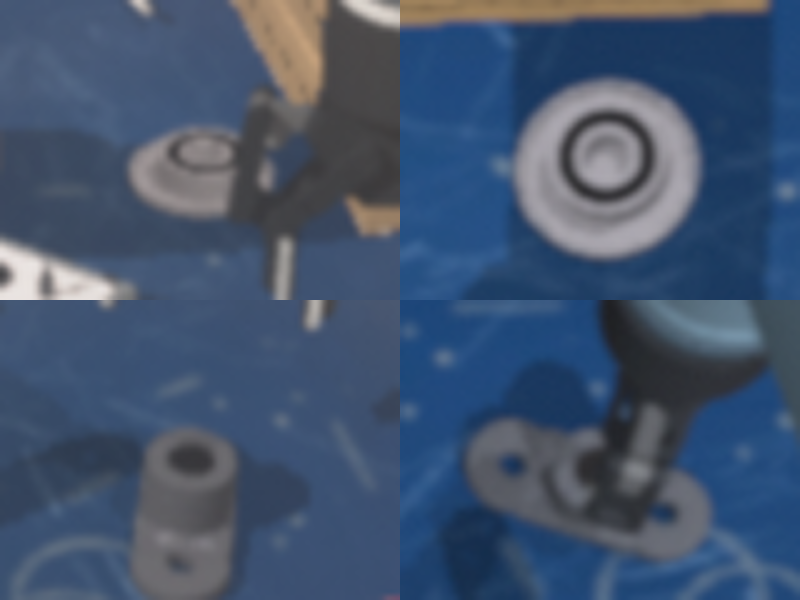

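The bearing is centred in the large dish at (607,157) of the crop. The flange holes are at (342.6,177.6) and (372.8,187.2), unmoved. Next I grip the boss.

Request:
{"name": "step_arm", "arguments": {
  "plan": [
    [[1, 0, 0, -4, 0], [1, 0, 0, -8, 0], [1, 0, 0, -10.2, 0], [1, 0, 0, -10.8, 0], [1, 0, 0, -10.8, 0], [1, 0, 0, -10.8, 0], [-1, 0, 0, -10.8, 0], [-1, 0, 0, -10.8, 0], [-1, 0, 0, -10.8, 0], [-1, 0, 0, -10.8, 0], [-1, 0, 0, -10.8, 0], [-1, 0, 0, -10.8, 0], [-1, 0, 0, -10.8, 0], [-1, 0, 0, -10.8, 0], [-1, 0, 0, -10.8, 0]]
  ]
}}

```text
t: 19.58
position: [624.0, -190.2, 17.4]
tool_rot: [[0.365, 0.931, 0.001], [0.931, -0.365, -0.0], [-0.0, 0.001, -1.0]]
wrist_force: [-2.7, 1.0, 7.3]
width: 0.494
finger_force: 60.4
```

Request:
{"name": "step_arm", "arguments": {
  "plan": [
    [[-1, 0, 0, 1, 0], [-1, 0, 0, 4, 0], [-1, 0, 0, 8, 0], [-1, 0, 0, 12, 0], [-1, 0, 0, 14, 0], [-1, 0, 0, 14, 0], [-1, -2.2, 2.9, 14, 0.12], [-1, -4.4, 5.8, 14, 0.24], [-1, -6.6, 8.7, 14, 0.36], [-1, -8.8, 11.7, 14, 0.48], [-1, -11, 14.6, 14, 0.6], [-1, -13.2, 17.5, 14, 0.72], [-1, -15.7, 20.9, 14, 0.84], [-1, -15.7, 20.9, 14, 0.96], [-1, -15.7, 20.9, 14, 1.08], [-1, -15.7, 20.9, 14, 1.2], [-1, -15.7, 20.9, 14, 1.2], [-1, -15.7, 20.9, 14, 1.2], [-1, -15.7, 20.9, 14, 1.2]]
  ]
}}

```text
t: 21.17
position: [466.0, 18.6, 155.2]
tool_rot: [[-0.733, 0.68, -0.001], [0.68, 0.733, 0.0], [0.001, -0.001, -1.0]]
wrist_force: [-0.1, -0.5, -3.7]
width: 0.49
finger_force: 63.2
```

Request:
{"name": "step_arm", "arguments": {
  "plan": [
    [[-1, 0, 0, -3, 0], [-1, 0, 0, -6, 0], [-1, 0, 0, -6.7, 0], [-1, 0, 0, -6.7, 0], [-1, 0, 0, -6.7, 0], [-1, 0, 0, -6.7, 0]]
  ]
}}

```text
t: 21.67
position: [467.7, 19.2, 90.1]
tool_rot: [[-0.736, 0.678, 0.002], [0.678, 0.736, 0.0], [-0.001, 0.002, -1.0]]
wrist_force: [-0.2, -0.3, -4.0]
width: 0.49
finger_force: 62.8
```

Run:
```python
from h import *
a=snap('side','s8.png');b=snap('top','t8.png')
c=lambda im,x,y,w,h,k:cv2.resize(im[y:y+h,x:x+w],None,fx=k,fy=k,interpolation=cv2.INTER_CUBIC)
cv2.imwrite('pics/c9.png',np.hstack([c(a,207,160,80,110,5),c(b,237,190,80,110,5)])[:,:,::-1])
o=r.get_obs();print(o["position"],o["tool_rot"],o["width"],o["t"])
```

```text
[467.71047114  19.03297135  90.13949895] [[-7.35577460e-01  6.77435569e-01  2.61748115e-03]
 [ 6.77437792e-01  7.35580068e-01 -5.01460321e-05]
 [-1.95933767e-03  1.73629436e-03 -9.99996573e-01]] 0.49362888887317646 21.7667
```

View pics/c9.png

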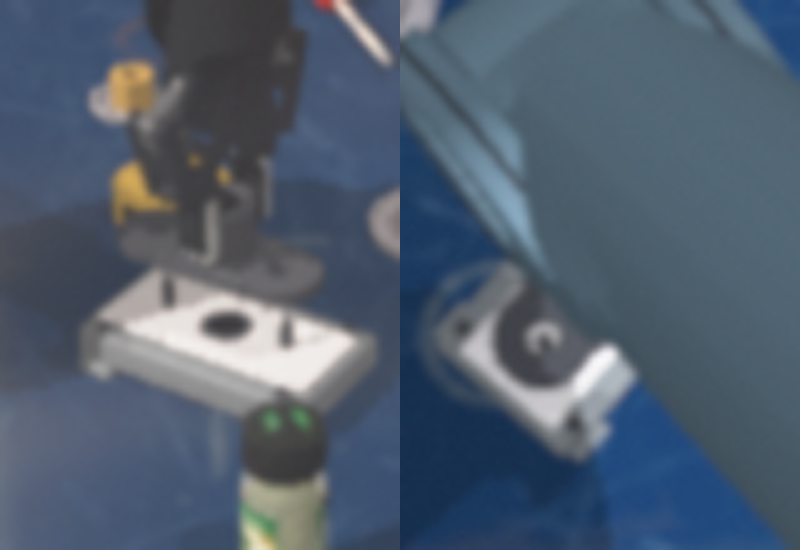

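The flange is held level above the gearbox. One hole shows at (265.6,257.4) in the top picture, and the other at about (264.4,214.2) in the side picture.

Run:
```python
from h import *
np.set_printoptions(precision=1,suppress=True)
for z in(83,85): print('hole L top',onz('top',[[265.6,257.4]],z),'hole R side',onz('side',[[264.4,214.2]],z))
b=cv2.imread('pics/t8.png');g=cv2.cvtColor(b,cv2.COLOR_BGR2GRAY);print(g[252:264,258:274])
a=cv2.imread('pics/s8.png');g=cv2.cvtColor(a,cv2.COLOR_BGR2GRAY);print(g[208:222,252:276])
```

```text
hole L top [[434.2  48.   83. ]] hole R side [[497.2 -13.4  83. ]]
hole L top [[434.   47.8  85. ]] hole R side [[496.7 -16.4  85. ]]
[[ 75  69  66  67  67  68  72  82  90  92  89  84  78  77  77  80]
 [ 69  67  67  67  67  70  79  90  96  96  93  88  81  78  76  78]
 [ 67  67  67  67  73  88 108 123 125 118 106  94  86  81  77  77]
 [ 67  67  67  72  92 123 146 154 156 150 129 105  91  86  81  78]
 [ 67  67  68  81 113 144 153 145 150 157 145 113  95  91  87  80]
 [ 66  67  68  83 117 142 135 113 120 144 142 114  95  93  91  86]
 [ 66  67  67  79 108 129 119  91  92 120 126 106  93  94  94  91]
 [ 67  66  66  74  97 119 116  90  83  99 105  98  94  94  95  93]
 [ 67  67  67  68  80  96 101  90  86  92  95  94  93  94  94  96]
 [ 68  68  66  67  69  73  78  84  89  91  92  92  93  94  94 107]
 [ 74  68  67  66  67  67  71  80  88  92  93  93  93  92  99 130]
 [ 93  73  67  68  67  67  70  78  87  92  93  93  92  97 120 169]]
[[ 79  77  77  76  75  75  79  82  84  86  85  84  83  84  85  85  84  83
   83  83  80  76  74  76]
 [ 78  77  76  76  75  75  79  83  85  88  87  85  82  82  8
[... 553 characters left out ...]
06 107 104 105 105 105 105 103  98  96  98 102 106 106 106 105 102
   96  82  74  72  72  71]
 [104 106 106 104 104 105 106 106 106 105 105 105 106 106 106 105 101  96
   86  77  73  71  71  71]
 [112 107 102  98 100 103 105 106 106 106 106 106 105 104 102  98  92  85
   77  73  72  71  71  69]
 [151 138 121 106 103 103 102 103 103 102 101 100  98  96  92  87  81  77
   74  72  71  71  70  70]
 [201 187 164 144 136 126 115 106 101  98  95  93  90  86  82  79  76  75
   74  74  73  71  71  71]
 [219 214 199 189 187 177 160 138 120 112 106 100  94  87  82  78  75  73
   74  75  74  72  71  71]
 [201 198 196 205 214 215 205 180 159 154 146 130 116 108  99  91  84  79
   76  75  75  73  73  72]]
```

Request:
{"name": "step_arm", "arguments": {
  "plan": [
    [[-1, 0.15, 0.17, 0, 0], [-1, 0.15, 0.17, -1, 0], [-1, 0.15, 0.17, -2, 0], [-1, 0.15, 0.17, -2.5, 0], [-1, 0.15, 0.17, -2.8, 0], [-1, 0.15, 0.17, -3, 0], [-1, 0.15, 0.17, -3, 0], [-1, 0.15, 0.17, -3, 0]]
  ]
}}

```text
t: 22.43
position: [467.9, 20.7, 58.7]
tool_rot: [[-0.736, 0.677, -0.0], [0.677, 0.736, 0.0], [0.0, -0.0, -1.0]]
wrist_force: [0.1, -0.1, -4.8]
width: 0.494
finger_force: 63.1
```

Request:
{"name": "step_arm", "arguments": {
  "plan": [
    [[-1, 0, 0, -0.3, 0], [-1, 0, 0, -0.6, 0], [-1, 0, 0, -0.8, 0], [-1, 0, 0, -0.8, 0], [-1, 0, 0, -0.8, 0]]
  ]
}}

```text
t: 22.85
position: [468.0, 20.6, 50.7]
tool_rot: [[-0.736, 0.677, -0.0], [0.677, 0.736, -0.0], [0.0, -0.0, -1.0]]
wrist_force: [0.8, -0.4, -4.8]
width: 0.489
finger_force: 63.1
```

Run:
```python
from h import *
a=snap('side','s9.png');b=snap('top','t9.png')
c=lambda im,x,y,w,h,k:cv2.resize(im[y:y+h,x:x+w],None,fx=k,fy=k,interpolation=cv2.INTER_CUBIC)
cv2.imwrite('pics/c10.png',np.hstack([c(a,207,160,80,110,5),c(b,237,190,80,110,5)])[:,:,::-1])
o=r.get_obs();print(o["position"],o["wrist_force"])
```

```text
[467.9960666   20.64490989  50.79075466] [ 0.06243079  1.40459179 -4.07607744]
```

View pics/c10.png

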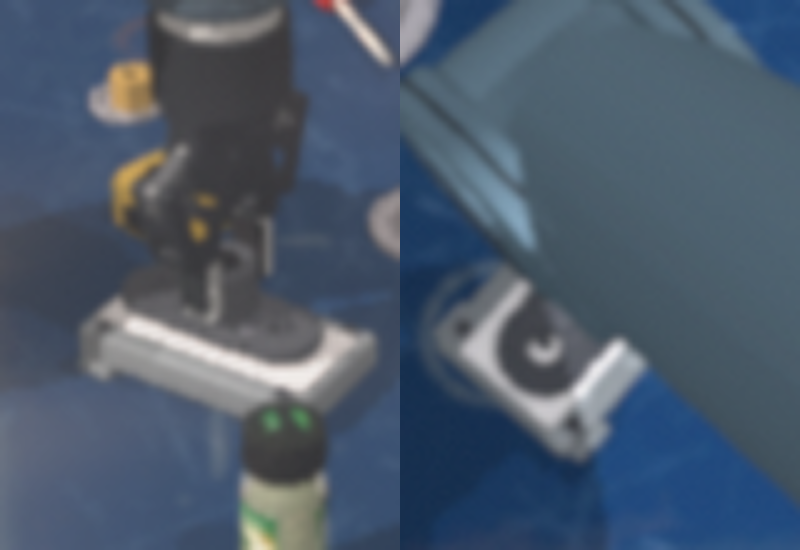

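The stud shows inside the flange hole at (543,345) of the crop, with the flange level and a few millimetres above the face.

Request:
{"name": "step_arm", "arguments": {
  "plan": [
    [[-1, 0, 0, -0.2, 0], [-1, 0, 0, -0.35, 0], [-1, 0, 0, -0.45, 0], [-1, 0, 0, -0.45, 0], [-1, 0, 0, -0.45, 0]]
  ]
}}

```text
t: 23.37
position: [468.1, 20.6, 46.4]
tool_rot: [[-0.736, 0.677, 0.0], [0.677, 0.736, -0.0], [-0.0, -0.0, -1.0]]
wrist_force: [-0.8, -0.2, -1.1]
width: 0.495
finger_force: 63.7
```

Request:
{"name": "step_arm", "arguments": {
  "plan": [
    [[-1, 0, 0, -0.1, 0], [0.3, 0, 0, -0.1, 0], [0.3, 0, 0, -0.1, 0], [0.6, 0, 0, -0.1, 0], [0.6, 0, 0, -0.1, 0], [0.6, 0, 0, -0.1, 0], [0.6, 0, 0, 2, 0], [0.6, 0, 0, 5, 0], [0.6, 0, 0, 9, 0], [0.6, 0, 0, 13, 0], [0.6, 0, 0, 17, 0], [0.6, 0, -4, 18, 0], [0.6, 0, -8, 18, 0], [0.6, 0, -12, 18, 0], [0.6, 0, -16, 18, 0], [0.6, 0, -20, 18, 0], [0.6, 0, -24, 18, 0], [0.6, 0, -24, 18, 0], [0.6, 0, -24, 18, 0]]
  ]
}}

```text
t: 24.95
position: [467.4, -221.9, 225.9]
tool_rot: [[-0.732, 0.681, -0.0], [0.681, 0.732, 0.0], [0.0, -0.0, -1.0]]
wrist_force: [-0.6, 0.9, -0.4]
width: 0.801
finger_force: 0.0
```

Run:
```python
from h import *
a=snap('side','s10.png');b=snap('top','t10.png')
c=lambda im,x,y,w,h,k:cv2.resize(im[y:y+h,x:x+w],None,fx=k,fy=k,interpolation=cv2.INTER_CUBIC)
cv2.imwrite('pics/c11.png',np.vstack([np.hstack([c(a,210,185,80,60,5),c(b,237,212,80,60,5)]),np.hstack([c(a,190,160,160,120,2.5),c(b,100,150,160,120,2.5)])])[:,:,::-1])
o=r.get_obs();print(o["position"],o["wrist_force"])
```

```text
[ 468.03955934 -218.24040469  226.16718437] [ 0.66477261 -0.12423587  0.05841973]
```

View pics/c11.png

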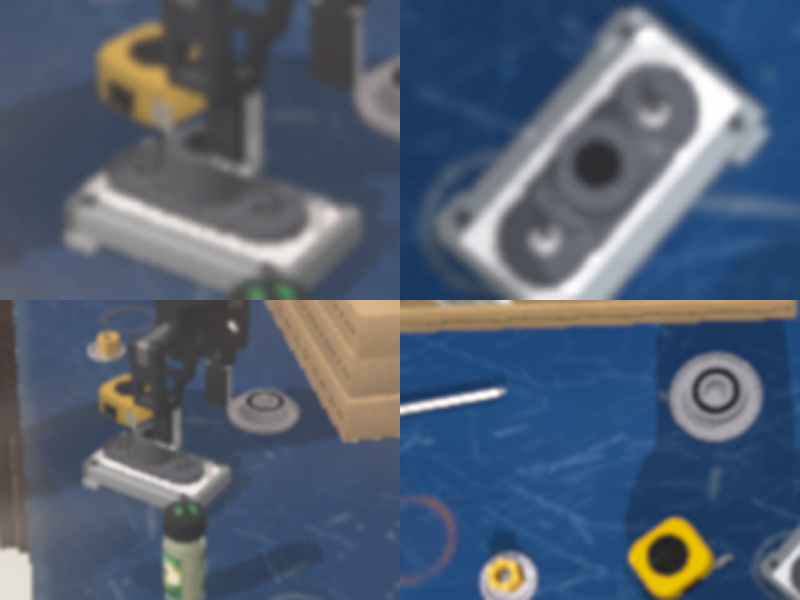

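The last picture shows the flange flush and aligned on the face with both studs in their holes, at (655,105) and (543,240) of the crop. The nut and bearing lie flat in their dishes, and the jar and tape are still standing.

```bash
python3 -c "
from plant import r
print(r.finish_job())"
```

```text
the job is handed in; nothing more can be done
None
```

I handed the job in at about 25 s. The nut, collar and bearing are in their dishes, the flange looks flush on both studs in the final picture, and the jar and tape measure were left alone; the hand-in returned no verdict.

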